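# Square up a fragile laser-cut plaque and hold it down lightly for drilling

## Task

Slide the laser-cut plaque flat along the bench, without lifting it and without pushing hard (less than 20 N), until it sits flush in the corner of the aluminium jig, against both the fence and the side stop. Then push the orange knob of the hold-down clamp down so that its rubber pad stays resting on the plaque with a light hold of about 5 N; more than 12 N at any time crushes the inlay. Let go, and leave the tape roll, glue bottle, brush and jar where they are.

Things in the scene. Friction and masses are not known exactly. Their poses are not given: they have to be found in the camera images.
- plaque: Fragile loose pale plywood plaque with dark rings and an orange inlay, 140 mm along its x, 150 mm along its y, 8 mm thick, 110 to 240 g, flat on the bench; 1 to 4 N slides it. Origin: centre of its underside; z up. Its x axis starts within 0.3 rad of the jig's. When home its origin is at x = -70, y = -75 mm in the jig's frame, axes parallel.
- jig: Aluminium L-shaped jig fixed to the bench, bars 20 mm wide, 18 mm high, no floor. Origin: its inside corner, at bench height. Fence: inner face is the plane x = 0, from y = +20 to -250 mm. Side stop: inner face is the plane y = 0, from x = 0 to -115 mm. The plaque belongs in the quarter x < 0, y < 0.
- clamp: Blue hold-down clamp fixed behind the fence, axes as the jig's. Origin: on the bench under its vertical plunger, at x = -40, y = -60 mm in the jig's frame. A post 75 to 105 mm to +x carries an arm (28 mm wide, 105 to 127 mm high) ending in a 34 mm bushing round the plunger (to 133 mm high). At the plunger's foot hangs a 26 mm round black rubber pad, above the plaque's place.
- plunger (a joint): Downward travel of the plunger, m: 0 = fully up, at most 0.040. Stiff: about 8 N at the knob moves it down; it stays where left. The pad below it is set anew each time, unreported: its underside starts 14 to 36 mm over the bench, clear of the plaque, so contact must be felt. The pad is sprung, 1.5 N per mm, 12 mm of give: after contact the force needed rises by the spring's.
- knob_top (a point): Centre of the flat top of the orange plastic knob on the plunger, 40 mm diameter, 14 mm thick, 182 mm above the bench when the plunger is fully up. Push straight down on it.
- tape_roll: Red tape roll, 90 mm diameter, 24 mm high, lying flat; origin: centre of its underside. Leave it alone.
- glue_bottle: White glue bottle with orange cap, 52 mm diameter, 140 mm high, standing; origin: centre of its underside. Leave it alone.
- glue_brush: Wooden glue brush, 190 mm long along its x, lying on the bench; origin: on its underside. Leave it alone.
- stain_jar: Amber glass jar with steel lid, 60 mm diameter, 70 mm high; origin: centre of its underside. Leave it alone.
Not all that is in view belongs to the job. Leave any purple look-alike of the clamp alone.

How it is judged (in metres and radians):
On the way, in this order (a step that is already met when the one before it is completed fails the run):
1. the plaque is flush in the corner of the jig, not yet clamped (x of plaque in the frame of jig between -0.0725 and -0.067 m and y of plaque in the frame of jig between -0.0775 and -0.072 m and angle between the x axis of plaque and the x axis of jig, either way round below 0.03 rad and contact force between clamp and plaque below 0.5 N), for 0.2 s.
2. the pad presses lightly on the plaque (x of plaque in the frame of jig between -0.0725 and -0.067 m and y of plaque in the frame of jig between -0.0775 and -0.072 m and angle between the x axis of plaque and the x axis of jig, either way round below 0.03 rad and contact force between clamp and plaque between 2.5 and 8.5 N), for 0.2 s.
At the end, for the whole second after the job is handed in: The plaque lies flat and still, flush in the jig's corner (within 2.5 mm of the fence and of the side stop, square to 0.03 rad), and the clamp's pad rests on it with 2.5 to 8.5 N (all of step 2 and linear speed of plaque below 0.01 m/s and angle between plaque's own z axis and vertical below 0.03 rad); the robot touches nothing.
It fails at once if the plaque is pushed by the robot with more than 20 N (contact force between any of the fingers, the arm and plaque above 20 N).
It fails at once if the clamp presses the plaque with more than 12 N (contact force between clamp and plaque above 12 N).
It fails at once if the plaque is lifted or tipped off the bench (height (world z) of plaque above 0.01 m or angle between plaque's own z axis and vertical above 0.12 rad).
It fails at once if the tape roll, glue bottle, brush or jar is moved by more than 20 mm (distance of any of tape_roll, glue_bottle, glue_brush, stain_jar from where it was at the start of the episode above 0.02 m).
It also fails if it takes over 72 s, if anything falls off the work surface, if the arm or the gripper's body presses on something with over 40 N, if the wrist force passes 120 N, or if a joint passes its speed limit or range.

## Robot

A 6-joint arm with a two-finger parallel gripper is mounted at the origin on the work surface. World frame = base frame: x ahead of the robot, y to its left, z up, the work surface at z = 0. Lengths are in m, angles in degrees, forces in N, time in s.
With the tool pointing down it reaches from about 0.4 to 0.825 m from the base axis. Payload 7 kg.
Tool frame: the origin (TCP) lies on the centre line of the jaws, within the pads' length; the fingertips stand 19 mm ahead of it and the grasp point (between the pads) is the TCP (r.tips_ahead is the distance from the TCP to the fingertips, in m); z points along the fingers, y is the line along which they close (so a half turn about z gives the same grasp; the last joint's range is limited). The gripper opens to 88 mm and grips with 3 to 60 N. Pads are 19 mm wide; open, the fingers measure 130 mm over their backs; the gripper's body (78 mm by 193 mm) begins 47 mm behind the grasp point.
Start: joints at [-48.581, 20.546, 0.682, 0, -70.136, -16.507], TCP at [0.284, -0.612, 0.246] pointing down, gripper open.
Joint ranges: [-176.03, 176.03], [-82.01, 121.73], [-58.28, 71.71], [-173.87, 95.51], [-174.79, -0.11], [-173.66, 173.66]. Speed limits (degrees/s): [136.94, 136.94, 172.46, 180, 180, 180].

## Interface

Orientations are given as [roll, pitch, yaw] about the fixed x, y, z axes, in that order (R = Rz(yaw) Ry(pitch) Rx(roll)).
In Python, from plant import r, viewer, close_job gives the robot as it stands. The module is installed in compiled form; this text tells all that it offers.
- The arm moves only by the tool arm_command, never from a script. Its arguments are lists of equal length, an entry for each row: "travel": the shift along the world's x, y, z scaled (see below), a list of three; "delta_rot": the turn, a rotation vector about the world's x, y, z scaled (see below), a list of three. In form: {"travel": [[dx, dy, dz], ...], "delta_rot": [[rx, ry, rz], ...]}. A call has 1 to 20 rows; each row is the pose to reach, as a shift and turn from the pose commanded when the call began; what a row does not reach only later rows make up. The controller multiplies each number of a shift by 0.5 m and each number of a turn by 90 degrees. A row lasts 1/8 s, in which the tool goes at most 62.5 mm and 10.7 degrees, less where a joint would pass 70% of its speed; a pose out of reach is approached as far as the arm can. A call with a number of a shift or a turn outside -1 to 1 is refused whole. A call with a gripper value outside its range is refused whole. "grip" is the opening, from 0 (shut) to 1 (fully open), set as the call begins (left out, the last holds). The fingers move at their own pace and stop on an object; "newtons" is the grip in N (left out, the last holds). Time passes only in rows, so rows that repeat a pose let the fingers close. It gives the time, the measured TCP pose, the force, the opening and the grip force at its end, in the units of the state.
- r.get_state(): the state, without advancing time (a new reading comes with each control period).
- viewer.capture(name): name is "scene" or "top" or "wrist"; returns a dict with "img" (480x640x3 uint8, red, green, blue), "camera_matrix" (3x3 intrinsics, pixels), "R" (3x3) and "t" (3): a world point X has camera coordinates R X + t; the wrist camera has in their place "mount" (4x4, takes a point from camera to tool coordinates, whose origin is the TCP and whose axes are the flange's). Camera axes: x right, y down, z forward; pixel columns grow to the right and rows downward; lengths in m; the calibration is good to about 2 mm. A picture is of the moment at which its call begins: read the wrist's pose just before it. There is no depth.
- close_job(): hands the job in; it is judged then, once.
The state is a dict: "time_s": time; "joints": joint angles; "qd": joint speeds; "joint_torque": joint torques, N m; "tcp_pos": TCP position; "eef_rot": TCP orientation; "contact_force": force on the tool from outside, world axes, zero at the start; "moment": the same for the moment, N m; "gripper_width": finger opening in m; "gripper_force": force on a finger pad.
Only numpy, scipy, OpenCV 4.12 (cv2) and the standard library are available. Lean on these libraries where they do the work, as an engineer would, in place of code of your own. Each camera call takes 0.05 s, during which the arm holds its last target. There are 200 camera calls.

## Working session

There is one attempt and no reset: what is moved stays moved. The work goes in short steps, Python scripts to look and compute and a tool call to move; the robot and the scene stay as the last step left them, time stands still between calls to the robot, and variables do not carry over. Pictures are saved under pics/ and viewed, at most 10 in all, crops included, and the job is handed in when it is done.

Besides the shell and the picture viewer there is one more tool, called after "Call:" as name(argument=value, ...), one argument or row to a line, values as JSON. arm_command: Moves the arm, as the interface text tells. Shifts and turns lie within -1 to 1; 1 stands for 0.5 m of shift or 90 degrees of turn. Its arguments: {"type":"object","properties":{"travel":{"type":"array"},"delta_rot":{"type":"array"},"grip":{"type":"number"},"newtons":{"type":"number"}},"required":["travel","delta_rot"]}

```bash
mkdir -p pics; cat > h.py <<'E'
import numpy as np, cv2
from plant import r, viewer, close_job
import pickle
def cap(n,f):
    c=viewer.capture(n); cv2.imwrite(f'pics/{f}.png',c['img'][:,:,::-1]); pickle.dump(c,open(f'{f}.pkl','wb')); return c
def px2w(c,uv,z):
    K,R,t=map(np.array,(c['camera_matrix'],c['R'],c['t']))
    d=R.T@np.linalg.inv(K)@np.array([*uv,1.]); o=-R.T@t
    return o+d*(z-o[2])/d[2]
def w2px(c,X):
    p=np.array(c['camera_matrix'])@(np.array(c['R'])@np.array(X)+c['t']); return p[:2]/p[2]
E
python3 - <<'E'
from h import *
for n in('scene','top'):
    c=cap(n,n); print(n,-np.array(c['R']).T@c['t'])
s=r.get_state(); print(s)
E
```

```text
scene [1.23864472 0.38447144 1.05645534]
top [0.38743966 0.01451809 1.13786997]
{'time_s': 0.1, 'joints': array([-4.85790443e+01,  2.05872072e+01,  6.38324013e-01, -1.75276835e-02,
       -7.01349096e+01, -1.65073932e+01]), 'qd': array([-0.07240248, -0.11805964,  0.18197097,  0.17041832, -0.05276981,
       -0.01172108]), 'joint_torque': array([-2.49794302e-04, -5.84162557e+01,  2.93753314e+01,  7.01566994e+00,
        1.01582502e-02, -8.87229277e-06]), 'tcp_pos': array([ 0.28415319, -0.61182416,  0.24471309]), 'eef_rot': array([ 1.79914979e+02, -8.01215993e-03, -1.55092400e+02]), 'contact_force': array([-0.23400552, -0.08989753, -0.39253988]), 'moment': array([ 0.02118338,  0.0417363 , -0.00341474]), 'gripper_force': 0.0, 'gripper_width': 0.0876157299936662}
```

View pics/top.png

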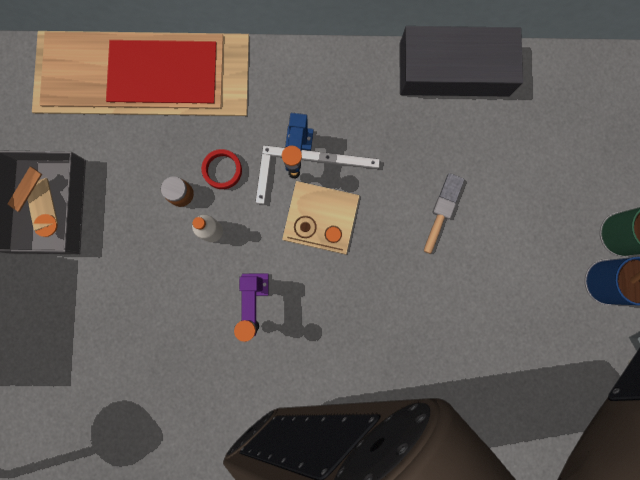

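View pics/scene.png

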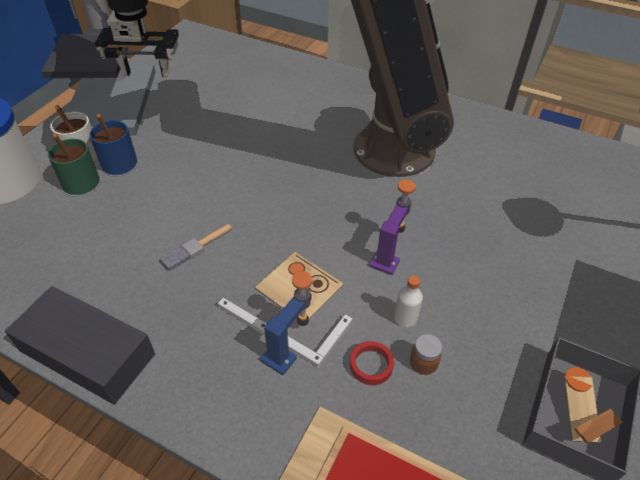

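The two clamp-like objects are a blue one, with its knob at (291,156) in top, and a purple one, with its knob at (245,331). The blue one fits the description because it stands behind the aluminium fence. The jig corner is near (265,150) and the plaque centre near (321,217). I'll enlarge to confirm.

```bash
python3 - <<'E'
import cv2
i=cv2.imread('pics/top.png')[105:265,240:390]
cv2.imwrite('pics/c1.png',cv2.resize(i,(750,800)[0:2] and (562,600),interpolation=cv2.INTER_CUBIC))
E
```

```text
(no output)
```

View pics/c1.png

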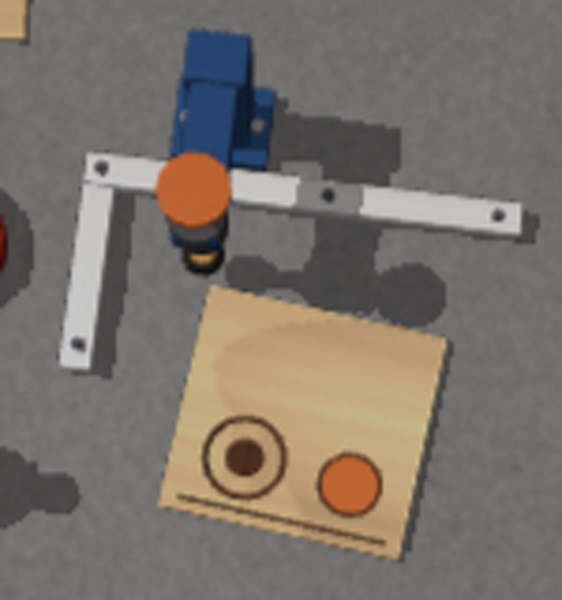

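The crop confirms the blue clamp behind the fence. In crop pixels the plaque corners are (211,286), (448,340), (400,558) and (160,505). The inner jig corner is at (112,185), the fence end at (520,235), the stop end at (88,369) and the knob centre at (194,189).

```bash
cat >> h.py <<'E'
def rot(a): return np.array([[np.cos(a),-np.sin(a)],[np.sin(a),np.cos(a)]])
E
python3 - <<'E'
from h import *
c=pickle.load(open('top.pkl','rb'))
f=lambda p,z: px2w(c,(240+p[0]*150/562,105+p[1]*160/600),z)[:2]
# jig
C,F,S=f((112,185),.018),f((520,235),.018),f((88,369),.018)
print('jig',C,F,S,np.linalg.norm(F-C),np.linalg.norm(S-C))
print('yaw fence',np.degrees(np.arctan2(*(C-F)[::-1]))-90,'stop',np.degrees(np.arctan2(*(C-S)[::-1])))
P=[f(p,.008) for p in((211,286),(448,340),(400,558),(160,505))]
print('plaque',P,np.mean(P,0),[np.linalg.norm(P[i]-P[i-1]) for i in range(4)])
for a,b in((2,1),(3,0)): print(np.degrees(np.arctan2(*(P[a]-P[b])[::-1]))+180)
for a,b in((0,1),(3,2)): print(np.degrees(np.arctan2(*(P[a]-P[b])[::-1]))-90)
print('knob',f((194,189),.182))
g=lambda u,v,z:px2w(c,(u,v),z)[:2]
print('tape',g(222,169,.024),'glue cap',g(199,223,.14),'jar',g(176,187,.07),'purple',g(245,331,.182))
c2=pickle.load(open('scene.pkl','rb'))
print('scene knob',px2w(c2,(302,281),.182)[:2])
print('corner in scene',w2px(c2,[*C,.018]))
E
```

```text
jig [0.70177661 0.11294662] [ 0.67339011 -0.13665838] [0.58770663 0.12528968] 0.25121395513353945 0.11473582697479065
yaw fence -6.4881264268079235 stop -6.175720227310218
plaque [array([0.64186205, 0.05192515]), array([ 0.60982464, -0.09359015]), array([ 0.4758275 , -0.06452084]), array([0.5065549 , 0.08100731])] [ 0.55851727 -0.00629463] [np.float64(0.13839724231372807), np.float64(0.14900033326480833), np.float64(0.13711403679936895), np.float64(0.1487367325783906)]
347.75993074430977
347.86971348974134
-12.416447543945011
-11.92254470816026
knob [0.65409915 0.05572205]
tape [0.66474598 0.22038236] glue cap [0.52461001 0.2418332 ] jar [0.61237768 0.31017816] purple [0.31468643 0.13887179]
scene knob [0.66273686 0.05905328]
corner in scene [317.00709802 351.72356267]
```

Call:
arm_command(
  travel=[
    [0.1, 0.25, 0],
    [0.2, 0.5, 0],
    [0.3, 0.75, 0],
    [0.4, 1, 0],
    [0.4, 1, 0],
    [0.4, 1, 0],
    [0.4, 1, 0],
    [0.4, 1, 0],
    [0.4, 1, 0],
    [0.4, 1, 0],
    [0.4, 1, 0],
    [0.4, 1, 0],
  ],
  delta_rot=[
    [0, 0, 0.089],
    [0, 0, 0.089],
    [0, 0, 0.089],
    [0, 0, 0.089],
    [0, 0, 0.089],
    [0, 0, 0.089],
    [0, 0, 0.089],
    [0, 0, 0.089],
    [0, 0, 0.089],
    [0, 0, 0.089],
    [0, 0, 0.089],
    [0, 0, 0.089],
  ],
  grip=1,
)

```text
time_s: 1.6
tcp_pos: [0.4839, -0.113, 0.2454]
eef_rot: [180.0, -0.0, -147.1]
contact_force: [-0.4, -0.4, 0.6]
gripper_width: 0.0874
gripper_force: 0.0
```

Call:
arm_command(
  travel=[
    [0.005, 0.11, 0],
    [0.005, 0.11, -0.1],
    [0.005, 0.11, -0.2],
    [0.005, 0.11, -0.3],
    [0.005, 0.11, -0.38],
    [0.005, 0.11, -0.432],
    [0.005, 0.11, -0.432],
    [0.005, 0.11, -0.432],
    [0.005, 0.11, -0.432],
  ],
  delta_rot=[
    [0, 0, 0],
    [0, 0, 0],
    [0, 0, 0],
    [0, 0, 0],
    [0, 0, 0],
    [0, 0, 0],
    [0, 0, 0],
    [0, 0, 0],
    [0, 0, 0],
  ],
)

```text
time_s: 2.72
tcp_pos: [0.4877, -0.0572, 0.0309]
eef_rot: [-180.0, 0.1, -147.1]
contact_force: [0.2, 0.3, 0.4]
gripper_width: 0.0875
gripper_force: 0.0
```

```bash
python3 - <<'E'
from h import *
cap('scene','s2'); w=viewer.capture('wrist'); print(np.round(w['mount'],3)); s=r.get_state(); print(s['tcp_pos'],s['joints'])
i=cv2.imread('pics/s2.png')[160:400,200:480]
cv2.imwrite('pics/c2.png',cv2.resize(i,(700,600),interpolation=cv2.INTER_CUBIC))
E
```

```text
[[ 0.    -0.958 -0.286  0.077]
 [ 1.    -0.     0.001  0.   ]
 [-0.001 -0.286  0.958 -0.139]
 [ 0.     0.     0.     1.   ]]
[ 0.48749965 -0.05710531  0.03068449] [ 1.63234107e+01  1.80876734e+01 -3.71711804e+01  5.48472159e-03
 -3.46115337e+01 -7.34127944e+01]
```

View pics/c2.png

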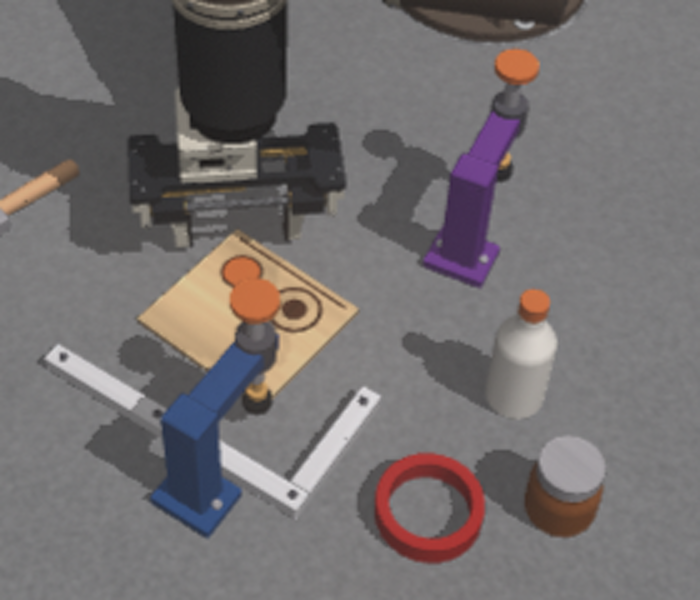

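The crop shows the two fingers straddling the plaque's near corner, which sits around (240,240). The area around is clear, so I'll lower and push.

Call:
arm_command(
  travel=[
    [0, 0, -0.01],
    [0, 0, -0.017],
    [0, 0, -0.017],
    [0.008, 0.0055, -0.017],
    [0.016, 0.011, -0.017],
    [0.024, 0.0165, -0.017],
    [0.032, 0.022, -0.017],
    [0.036, 0.025, -0.017],
    [0.04, 0.0275, -0.017],
    [0.044, 0.03, -0.017],
    [0.048, 0.033, -0.017],
    [0.048, 0.033, -0.017],
  ],
  delta_rot=[
    [0, 0, 0],
    [0, 0, 0],
    [0, 0, 0],
    [0, 0, 0],
    [0, 0, 0],
    [0, 0, 0],
    [0, 0, 0],
    [0, 0, 0],
    [0, 0, 0],
    [0, 0, 0],
    [0, 0, 0],
    [0, 0, 0],
  ],
)

```text
time_s: 4.32
tcp_pos: [0.5111, -0.0405, 0.0211]
eef_rot: [-180.0, 0.0, -147.1]
contact_force: [-0.6, 0.9, 0.1]
gripper_width: 0.0878
gripper_force: 0.3
```

Call:
arm_command(
  travel=[
    [0.008, 0.0053, 0],
    [0.016, 0.0107, 0],
    [0.024, 0.016, 0],
    [0.032, 0.0213, 0],
    [0.04, 0.0267, 0],
    [0.048, 0.032, 0],
    [0.056, 0.0373, 0],
    [0.064, 0.0427, 0],
    [0.072, 0.048, 0],
    [0.08, 0.0533, 0],
    [0.088, 0.0587, 0],
    [0.096, 0.064, 0],
    [0.096, 0.064, 0],
  ],
  delta_rot=[
    [0, 0, 0.005],
    [0, 0, 0.011],
    [0, 0, 0.016],
    [0, 0, 0.021],
    [0, 0, 0.027],
    [0, 0, 0.032],
    [0, 0, 0.037],
    [0, 0, 0.043],
    [0, 0, 0.048],
    [0, 0, 0.053],
    [0, 0, 0.059],
    [0, 0, 0.064],
    [0, 0, 0.064],
  ],
)

```text
time_s: 5.95
tcp_pos: [0.5594, -0.0084, 0.0211]
eef_rot: [-180.0, 0.0, -141.3]
contact_force: [0.2, 0.1, -0.1]
gripper_width: 0.0872
gripper_force: 0.0
```

```bash
python3 - <<'E'
from h import *
c=cap('top','t3'); s=r.get_state(); print(s['tcp_pos'],s['contact_force'])
i=cv2.imread('pics/t3.png')[120:270,230:390]
cv2.imwrite('pics/c3.png',cv2.resize(i,(640,600),interpolation=cv2.INTER_CUBIC))
E
```

```text
[ 0.55922136 -0.00843831  0.02110327] [ 0.38331182 -0.53370377  0.16393124]
```

View pics/c3.png

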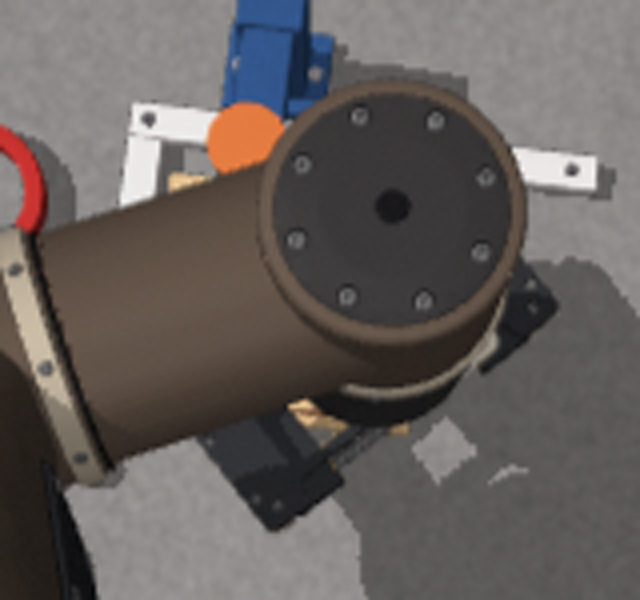

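Call:
arm_command(
  travel=[
    [0.004, 0.003, 0],
    [0.008, 0.0055, 0],
    [0.012, 0.008, 0],
    [0.016, 0.011, 0],
    [0.019, 0.013, 0],
    [0.019, 0.013, 0],
  ],
  delta_rot=[
    [0, 0, 0],
    [0, 0, 0],
    [0, 0, 0],
    [0, 0, 0],
    [0, 0, 0],
    [0, 0, 0],
  ],
)

```text
time_s: 6.75
tcp_pos: [0.5672, -0.0028, 0.0208]
eef_rot: [180.0, -0.1, -141.3]
contact_force: [-4.3, -3.2, 3.0]
gripper_width: 0.0878
gripper_force: 2.4
```

```bash
python3 - <<'E'
from h import *
c=cap('scene','s4'); s=r.get_state(); print(s['tcp_pos'],s['contact_force'])
i=cv2.imread('pics/s4.png')[240:380,215:375]
cv2.imwrite('pics/c4.png',cv2.resize(i,(685,600),interpolation=cv2.INTER_CUBIC))
E
```

```text
[ 0.56724042 -0.00279852  0.02082785] [-4.09807318 -3.28521154  2.33050859]
```

View pics/c4.png

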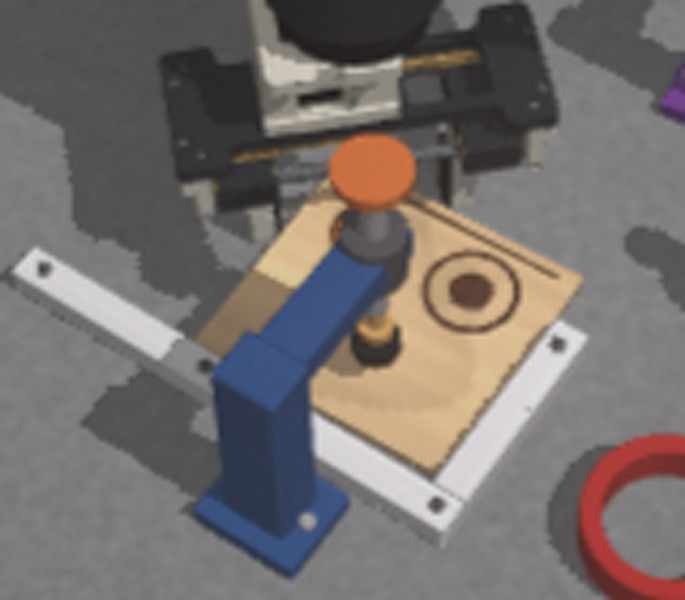

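The crop shows the plaque next to both bars. Its (-x,+y) corner is at crop (582,278). The bars could hide a small gap, so I'll check against the predicted home corner.

```bash
python3 - <<'E'
from h import *
c=pickle.load(open('s4.pkl','rb')); J=rot(np.radians(-6.35)); C=np.array([.7018,.1129])
g=lambda p,z: J.T@(px2w(c,(215+p[0]*160/685,240+p[1]*140/600),z)[:2]-C)*1000
print('corner -x+y (want -140,0):',g((582,278),.008))
print('corner -x+y via stop end outer (want -115,20), inner(-115,0):',g((588,338),.018),g((557,321),.018))
print('ring centre, line ends',g((471,292),.008),g((558,276),.008))
print('fence end inner (0,-250) ',g((12,268),.018),'outer(20,20)',g((443,545),.0),'outer top',g((440,530),.018))
# ring & line in plaque frame from the first picture
c1=pickle.load(open('top.pkl','rb'));P=rot(np.radians(-12.1));O=np.array([.5585,-.0063])
f=lambda p: P.T@(px2w(c1,(240+p[0]*150/562,105+p[1]*160/600),.008)[:2]-O)*1000+[-70,-75]
print('expected home ring, line end',f((244,457)),f((178,496)))
E
```

```text
corner -x+y (want -140,0): [-146.04597359   -6.15351703]
corner -x+y via stop end outer (want -115,20), inner(-115,0): [-110.2033456    18.74626745] [-110.11912027    0.30227439]
ring centre, line ends [-106.24099944  -49.38274575] [-140.10117602  -17.20466157]
fence end inner (0,-250)  [  20.50324174 -251.48050364] outer(20,20) [19.65731318 16.96539204] outer top [22.09191243 16.70063146]
expected home ring, line end [-99.34765089 -43.68484488] [-131.35993432   -9.92351703]
```

The plaque seems to be about 6 mm short in both x and y. The wrist also reads 3 N upward, so the fingertips may be rubbing. I'll back off, raise 1.5 mm and continue in small steps.

Call:
arm_command(
  travel=[
    [-0.006, -0.005, 0],
    [-0.006, -0.005, 0.003],
    [-0.006, -0.005, 0.003],
  ],
  delta_rot=[
    [0, 0, 0],
    [0, 0, 0],
    [0, 0, 0],
  ],
)

```text
time_s: 7.18
tcp_pos: [0.566, -0.0044, 0.0229]
eef_rot: [-180.0, 0.1, -141.3]
contact_force: [0.1, 0.1, -0.4]
gripper_width: 0.0879
gripper_force: 0.0
```

Call:
arm_command(
  travel=[
    [0.002, 0.0015, 0],
    [0.004, 0.003, 0],
    [0.006, 0.005, 0],
    [0.007, 0.006, 0],
    [0.007, 0.006, 0],
  ],
  delta_rot=[
    [0, 0, 0],
    [0, 0, 0],
    [0, 0, 0],
    [0, 0, 0],
    [0, 0, 0],
  ],
)

```text
time_s: 7.8
tcp_pos: [0.5675, -0.0025, 0.0222]
eef_rot: [180.0, -0.2, -141.3]
contact_force: [-4.0, -4.3, 3.5]
gripper_width: 0.0879
gripper_force: 2.6
```

Call:
arm_command(
  travel=[
    [0.001, 0.001, 0],
    [0.002, 0.002, 0],
    [0.002, 0.002, 0],
    [0.002, 0.002, 0],
  ],
  delta_rot=[
    [0, 0, 0],
    [0, 0, 0],
    [0, 0, 0],
    [0, 0, 0],
  ],
)

```text
time_s: 8.3
tcp_pos: [0.5676, -0.0022, 0.0222]
eef_rot: [179.9, -0.3, -141.4]
contact_force: [-5.0, -6.6, 4.9]
gripper_width: 0.0873
gripper_force: 4.0
```

```bash
python3 - <<'E'
from h import *
c=cap('wrist','w5'); s=r.get_state(); print(s['tcp_pos'],s['contact_force'],s['moment'],s['eef_rot'])
E
```

```text
[ 0.56763772 -0.00218112  0.02216887] [-5.26627332 -6.97017682  5.47688806] [-2.57348334  1.93842662 -0.10931383] [ 179.93085794   -0.25168477 -141.3691023 ]
```

View pics/w5.png

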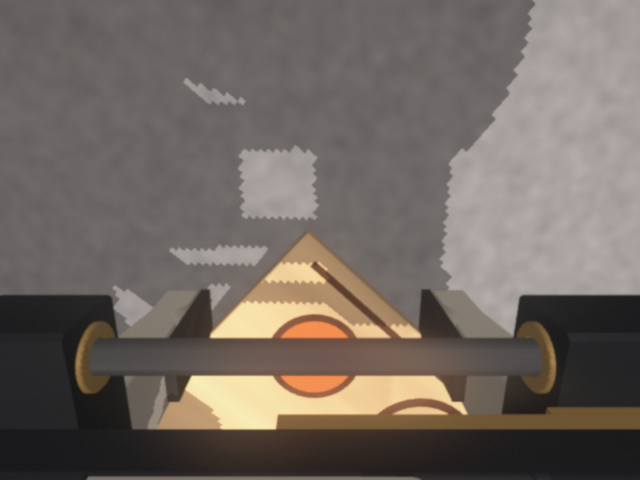

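The picture shows the plaque's near corner at (307,233), with its edges running to about (213,325) and (408,325) and touching both fingers. The force now rises without any motion, so I'll measure the corner from here.

```bash
python3 - <<'E'
from h import *
from scipy.spatial.transform import Rotation as Ro
c=pickle.load(open('w5.pkl','rb')); s=r.get_state()
T=np.eye(4);T[:3,:3]=Ro.from_euler('xyz',s['eef_rot'],degrees=True).as_matrix();T[:3,3]=s['tcp_pos']
M=T@np.array(c['mount']); K=np.array(c['camera_matrix'])
def g(u,v,z):
    d=M[:3,:3]@np.linalg.inv(K)@[u,v,1]; o=M[:3,3]; return (o+d*(z-o[2])/d[2])[:2]
J=rot(np.radians(-6.35)); C=np.array([.7018,.1129]); j=lambda p:np.round(J.T@(p-C)*1000,1)
a=g(307,233,.008); b=g(213,325,.008); d=g(408,325,.008)
print('corner',a,j(a),'left',j(b),'right',j(d))
print([np.degrees(np.arctan2(*(q-a)[::-1])) for q in(b,d)])
print('tcp jig',j(s['tcp_pos'][:2]))
# scene pic projections of home layout in c4 crop coordinates
c4=pickle.load(open('s4.pkl','rb'))
w=lambda x,y,z:np.round((w2px(c4,[*(C+J@[x,y]),z])-[215,240])*[685/160,600/140])
print('scene: home corners',w(-.14,0,.008),w(-.14,-.15,.008),w(0,-.15,.008),'stop end',w(-.115,0,.018),w(-.115,.02,.018),'fence end',w(0,-.25,.018),w(.02,-.25,.018),'outer corner',w(.02,.02,.018), 'inner', w(0,0,.018))
E
python3 - <<'E'
import cv2
i=cv2.imread('pics/s4.png')[290:360,270:365]
cv2.imwrite('pics/c6.png',cv2.resize(i,None,fx=8,fy=8,interpolation=cv2.INTER_CUBIC))
E
```

```text
corner [ 0.54217174 -0.02617738] [-143.3 -155.9] left [ -87.7 -155.7] right [-144.7  -98.5]
[np.float64(-6.152859262316092), np.float64(85.12863556463415)]
tcp jig [-120.6 -129.2]
scene: home corners [586. 291.] [350. 163.] [193. 344.] stop end [562. 314.] [595. 333.] fence end [ 40. 243.] [ 15. 269.] outer corner [448. 530.] inner [437. 479.]
```

View pics/c6.png

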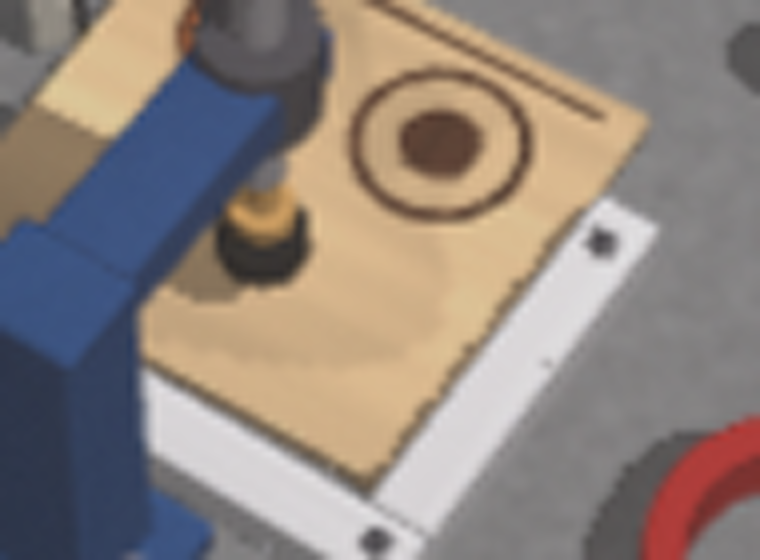

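The wrist camera puts the plaque a few mm short, although the force says it is stopped. I'll back off for a clear top view to settle it.

Call:
arm_command(
  travel=[
    [-0.02, -0.015, 0],
    [-0.05, -0.04, 0],
    [-0.06, -0.05, 0.06],
    [-0.1, -0.15, 0.18],
    [-0.15, -0.3, 0.3],
    [-0.2, -0.42, 0.42],
    [-0.24, -0.54, 0.44],
    [-0.28, -0.66, 0.44],
    [-0.3, -0.76, 0.44],
    [-0.3, -0.76, 0.44],
    [-0.3, -0.76, 0.44],
  ],
  delta_rot=[
    [0, 0, 0],
    [0, 0, 0],
    [0, 0, 0],
    [0, 0, 0],
    [0, 0, 0],
    [0, 0, 0],
    [0, 0, 0],
    [0, 0, 0],
    [0, 0, 0],
    [0, 0, 0],
    [0, 0, 0],
  ],
)

```text
time_s: 9.72
tcp_pos: [0.4177, -0.384, 0.2428]
eef_rot: [-179.9, 0.0, -141.6]
contact_force: [-0.5, 0.4, -0.3]
gripper_width: 0.0878
gripper_force: 0.0
```

```bash
python3 - <<'E'
from h import *
c=cap('top','t7'); s=r.get_state(); print(s['tcp_pos'],s['contact_force'])
i=cv2.imread('pics/t7.png')[125:235,245:390]
cv2.imwrite('pics/c7.png',cv2.resize(i,(725,550),interpolation=cv2.INTER_CUBIC))
E
```

```text
[ 0.41818651 -0.3822243   0.24230777] [ 0.02729832 -0.18408986  0.16337584]
```

View pics/c7.png

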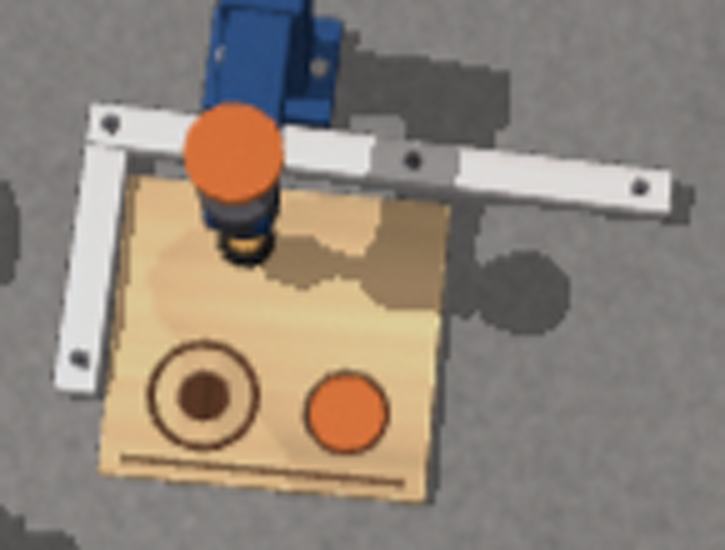

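The clear view shows the plaque almost against the side stop but turned slightly. A gap to the fence remains, about 21 px in the crop at the left and 9 px at the right. In crop pixels its corners are (130,178), (450,205), (428,502) and (99,472).

```bash
python3 - <<'E'
from h import *
c=pickle.load(open('t7.pkl','rb')); C0=np.array([.7018,.1129])
f=lambda p,z: px2w(c,(245+p[0]/5,125+p[1]/5),z)[:2]
C,F,S=f((128,148),.018),f((670,214),.018),f((97,394),.018)
print(C,np.linalg.norm(F-C),np.linalg.norm(S-C)); yf=np.degrees(np.arctan2(*(C-F)[::-1]))-90;ys=np.degrees(np.arctan2(*(C-S)[::-1]));print(yf,ys)
J=rot(np.radians((2*yf+ys)/3)); 
P=[f(p,.008) for p in((130,178),(450,205),(428,502),(99,472))]
print('corners jig mm',[np.round(J.T@(p-C)*1000,1) for p in P],'centre',np.mean(P,0),J.T@(np.mean(P,0)-C)*1000)
m=(P[2]+P[3])/2; print('mid of -x edge world',m,'edge yaws',[np.degrees(np.arctan2(*(a-b)[::-1]))-90 for a,b in((P[0],P[1]),(P[3],P[2]))],[np.degrees(np.arctan2(*(a-b)[::-1])) for a,b in((P[0],P[3]),(P[1],P[2]))])
E
```

```text
[0.7011695  0.11131692] 0.25003732188149264 0.1149756433777658
-6.449412294989287 -5.93479999323684
corners jig mm [array([-11.3,  -1.6]), array([  -6.1, -149.7]), array([-144.7, -155.6]), array([-148.9,   -5.1])] centre [0.61536049 0.04229041] [-77.74635107 -77.99583919]
mid of -x edge world [0.54645727 0.04750983] edge yaws [np.float64(-4.280195959376314), np.float64(-4.66534966820511)] [np.float64(-4.810240601817553), np.float64(-3.8570222766160693)]
```

The plaque needs about +8 mm in x, −1.9° and +2–3 mm in y. I'll use the two open fingers as a flat pusher on the −x edge first, then on the −y edge.

Call:
arm_command(
  travel=[
    [0.024, 0.11, 0],
    [0.048, 0.22, 0],
    [0.072, 0.33, 0],
    [0.096, 0.44, 0],
    [0.12, 0.55, 0],
    [0.144, 0.66, 0],
    [0.168, 0.77, 0],
    [0.2, 0.876, 0],
    [0.2, 0.876, 0],
    [0.2, 0.876, -0.1],
    [0.2, 0.876, -0.2],
    [0.2, 0.876, -0.3],
    [0.2, 0.876, -0.4],
    [0.2, 0.876, -0.42],
    [0.2, 0.876, -0.42],
    [0.2, 0.876, -0.42],
  ],
  delta_rot=[
    [0, 0, -0.07],
    [0, 0, -0.14],
    [0, 0, -0.21],
    [0, 0, -0.28],
    [0, 0, -0.35],
    [0, 0, -0.42],
    [0, 0, -0.49],
    [0, 0, -0.5],
    [0, 0, -0.5],
    [0, 0, -0.5],
    [0, 0, -0.5],
    [0, 0, -0.5],
    [0, 0, -0.5],
    [0, 0, -0.5],
    [0, 0, -0.5],
    [0, 0, -0.5],
  ],
)

```text
time_s: 11.78
tcp_pos: [0.521, 0.0579, 0.0345]
eef_rot: [179.9, 0.2, 173.7]
contact_force: [-0.2, -0.6, -0.0]
gripper_width: 0.0874
gripper_force: 0.0
```

Call:
arm_command(
  travel=[
    [0, -0.004, -0.012],
    [0, -0.004, -0.023],
    [0, -0.004, -0.023],
    [0.008, -0.005, -0.023],
    [0.016, -0.006, -0.023],
    [0.024, -0.007, -0.023],
    [0.028, -0.007, -0.023],
    [0.032, -0.0075, -0.023],
    [0.036, -0.008, -0.023],
    [0.038, -0.008, -0.023],
    [0.04, -0.0085, -0.023],
    [0.04, -0.0085, -0.023],
  ],
  delta_rot=[
    [0, 0, 0],
    [0, 0, 0],
    [0, 0, 0],
    [0, 0, 0],
    [0, 0, 0],
    [0, 0, 0],
    [0, 0, 0],
    [0, 0, 0],
    [0, 0, 0],
    [0, 0, 0],
    [0, 0, 0],
    [0, 0, 0],
  ],
)

```text
time_s: 13.28
tcp_pos: [0.5399, 0.0531, 0.021]
eef_rot: [180.0, 0.0, 173.7]
contact_force: [-0.3, -0.1, 1.1]
gripper_width: 0.0878
gripper_force: 0.2
```

Call:
arm_command(
  travel=[
    [0.002, -0.0002, 0],
    [0.004, -0.0004, 0],
    [0.005, -0.0005, 0],
    [0.005, -0.0005, 0],
  ],
  delta_rot=[
    [0, 0, 0],
    [0, 0, 0],
    [0, 0, 0],
    [0, 0, 0],
  ],
)

```text
time_s: 13.78
tcp_pos: [0.5423, 0.0527, 0.021]
eef_rot: [-180.0, -0.0, 173.7]
contact_force: [-2.3, 0.1, 0.3]
gripper_width: 0.0878
gripper_force: 0.5
```

Predicted flush is at x≈0.5446, so I'll continue in small steps until the force rises.

Call:
arm_command(
  travel=[
    [0.001, 0, 0],
    [0.002, -0.0002, 0],
    [0.003, -0.0003, 0],
    [0.003, -0.0003, 0],
  ],
  delta_rot=[
    [0, 0, 0],
    [0, 0, 0],
    [0, 0, 0],
    [0, 0, 0],
  ],
)

```text
time_s: 14.28
tcp_pos: [0.5439, 0.0527, 0.0211]
eef_rot: [180.0, 0.0, 173.7]
contact_force: [0.2, -0.1, -0.5]
gripper_width: 0.0878
gripper_force: 0.4
```

Call:
arm_command(
  travel=[
    [0.001, 0, 0],
    [0.002, -0.0002, 0],
    [0.003, -0.0003, 0],
    [0.003, -0.0003, 0],
  ],
  delta_rot=[
    [0, 0, 0],
    [0, 0, 0],
    [0, 0, 0],
    [0, 0, 0],
  ],
)

```text
time_s: 14.78
tcp_pos: [0.5448, 0.0525, 0.021]
eef_rot: [-180.0, -0.0, 173.7]
contact_force: [-4.5, 2.5, 1.8]
gripper_width: 0.0874
gripper_force: 2.1
```

Call:
arm_command(
  travel=[
    [0.001, 0, 0],
    [0.002, 0, 0],
    [0.002, 0, 0],
    [0.002, 0, 0],
  ],
  delta_rot=[
    [0, 0, 0],
    [0, 0, 0],
    [0, 0, 0],
    [0, 0, 0],
  ],
)

```text
time_s: 15.28
tcp_pos: [0.5449, 0.0524, 0.0209]
eef_rot: [-180.0, -0.1, 173.7]
contact_force: [-8.2, 2.6, 5.4]
gripper_width: 0.0878
gripper_force: 4.1
```

Call:
arm_command(
  travel=[
    [-0.03, 0.003, 0],
    [-0.06, 0.006, 0.02],
    [-0.06, 0.006, 0.14],
    [-0.06, 0.006, 0.26],
    [-0.06, 0.006, 0.38],
    [-0.06, -0.05, 0.42],
    [-0.03, -0.13, 0.42],
    [0.04, -0.2, 0.42],
    [0.13, -0.23, 0.42],
    [0.13, -0.23, 0.42],
    [0.13, -0.23, 0.42],
    [0.13, -0.23, 0.42],
    [0.13, -0.23, 0.42],
    [0.13, -0.23, 0.42],
  ],
  delta_rot=[
    [0, 0, 0],
    [0, 0, 0],
    [0, 0, 0],
    [0, 0, 0],
    [0, 0, 0.1],
    [0, 0, 0.21],
    [0, 0, 0.32],
    [0, 0, 0.43],
    [0, 0, 0.54],
    [0, 0, 0.65],
    [0, 0, 0.76],
    [0, 0, 0.87],
    [0, 0, 1],
    [0, 0, 1],
  ],
)

```text
time_s: 17.02
tcp_pos: [0.6108, -0.0622, 0.2319]
eef_rot: [-179.9, 0.0, -96.3]
contact_force: [0.0, -0.2, -0.5]
gripper_width: 0.0877
gripper_force: 0.0
```

Call:
arm_command(
  travel=[
    [0, 0, -0.1],
    [0, 0, -0.2],
    [0, 0, -0.3],
    [0, 0, -0.38],
    [0, 0, -0.4],
    [0, 0, -0.4],
    [0, 0, -0.4],
  ],
  delta_rot=[
    [0, 0, 0],
    [0, 0, 0],
    [0, 0, 0],
    [0, 0, 0],
    [0, 0, 0],
    [0, 0, 0],
    [0, 0, 0],
  ],
)

```text
time_s: 17.9
tcp_pos: [0.6127, -0.0623, 0.0331]
eef_rot: [-179.8, 0.0, -96.3]
contact_force: [-0.1, 0.8, -0.2]
gripper_width: 0.0876
gripper_force: 0.0
```

Call:
arm_command(
  travel=[
    [-0.03, 0.003, 0],
    [-0.03, 0.003, 0],
    [-0.03, 0.003, -0.012],
    [-0.03, 0.003, -0.023],
    [-0.03, 0.003, -0.023],
    [-0.029, 0.011, -0.023],
    [-0.028, 0.019, -0.023],
    [-0.027, 0.027, -0.023],
    [-0.0265, 0.033, -0.023],
    [-0.026, 0.037, -0.023],
    [-0.0255, 0.041, -0.023],
    [-0.0255, 0.041, -0.023],
  ],
  delta_rot=[
    [0, 0, 0],
    [0, 0, 0],
    [0, 0, 0],
    [0, 0, 0],
    [0, 0, 0],
    [0, 0, 0],
    [0, 0, 0],
    [0, 0, 0],
    [0, 0, 0],
    [0, 0, 0],
    [0, 0, 0],
    [0, 0, 0],
  ],
)

```text
time_s: 19.4
tcp_pos: [0.5984, -0.0418, 0.0194]
eef_rot: [180.0, 0.0, -96.3]
contact_force: [0.2, -0.9, 0.5]
gripper_width: 0.0876
gripper_force: 0.0
```

Call:
arm_command(
  travel=[
    [0.0003, 0.002, 0],
    [0.0005, 0.004, 0],
    [0.0005, 0.005, 0],
    [0.0005, 0.005, 0],
  ],
  delta_rot=[
    [0, 0, 0],
    [0, 0, 0],
    [0, 0, 0],
    [0, 0, 0],
  ],
)

```text
time_s: 19.9
tcp_pos: [0.5986, -0.0399, 0.0195]
eef_rot: [180.0, -0.0, -96.3]
contact_force: [-0.6, -5.9, -0.8]
gripper_width: 0.0874
gripper_force: 2.4
```

Call:
arm_command(
  travel=[
    [0, 0.001, 0],
    [0, 0.002, 0],
    [0, 0.002, 0],
    [0, 0.002, 0],
  ],
  delta_rot=[
    [0, 0, 0],
    [0, 0, 0],
    [0, 0, 0],
    [0, 0, 0],
  ],
)

```text
time_s: 20.4
tcp_pos: [0.5986, -0.0397, 0.0195]
eef_rot: [180.0, -0.1, -96.3]
contact_force: [0.8, -9.4, -1.2]
gripper_width: 0.0879
gripper_force: 4.8
```

Call:
arm_command(
  travel=[
    [0, -0.03, 0],
    [0, -0.06, 0.01],
    [0, -0.08, 0.12],
    [-0.04, -0.18, 0.24],
    [-0.1, -0.3, 0.36],
    [-0.16, -0.42, 0.46],
    [-0.22, -0.54, 0.46],
    [-0.26, -0.62, 0.46],
    [-0.26, -0.62, 0.46],
    [-0.26, -0.62, 0.46],
  ],
  delta_rot=[
    [0, 0, 0],
    [0, 0, 0],
    [0, 0, 0],
    [0, 0, 0],
    [0, 0, 0],
    [0, 0, 0],
    [0, 0, 0],
    [0, 0, 0],
    [0, 0, 0],
    [0, 0, 0],
  ],
  grip=0,
  newtons=10,
)

```text
time_s: 21.65
tcp_pos: [0.4673, -0.3514, 0.2509]
eef_rot: [-179.9, -0.0, -96.5]
contact_force: [0.6, -0.1, -0.9]
gripper_width: 0.0009
gripper_force: 0.0
```

```bash
python3 - <<'E'
from h import *
c=cap('top','t8'); s=r.get_state(); print(s['tcp_pos'],s['gripper_width'])
i=cv2.imread('pics/t8.png')[125:235,245:390]
cv2.imwrite('pics/c8.png',cv2.resize(i,(725,550),interpolation=cv2.INTER_CUBIC))
E
```

```text
[ 0.46780897 -0.35006466  0.25020998] 0.00038842709479531466
```

View pics/c8.png

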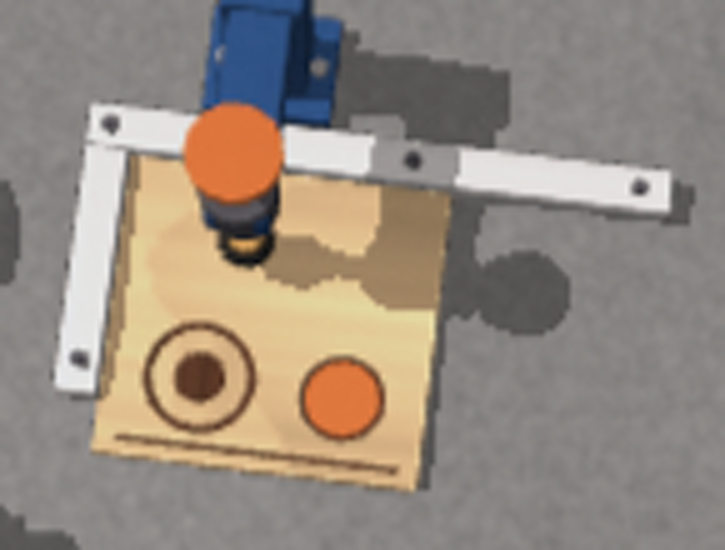

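The view shows the plaque parallel and flush on both bars. Its top edge lies along the fence and its left edge along the stop. The knob centre is at (234,152) in the crop. Next I'll bring the closed fingertips over the knob.

Call:
arm_command(
  travel=[
    [0.045, 0.1, 0],
    [0.09, 0.2, 0],
    [0.135, 0.3, 0],
    [0.18, 0.4, 0],
    [0.225, 0.5, 0],
    [0.27, 0.6, 0],
    [0.315, 0.7, 0],
    [0.35, 0.77, 0],
    [0.374, 0.813, 0],
    [0.374, 0.813, 0],
    [0.374, 0.813, 0],
    [0.374, 0.813, -0.04],
    [0.374, 0.813, -0.07],
    [0.374, 0.813, -0.07],
    [0.374, 0.813, -0.07],
  ],
  delta_rot=[
    [0, 0, 0],
    [0, 0, 0],
    [0, 0, 0],
    [0, 0, 0],
    [0, 0, 0],
    [0, 0, 0],
    [0, 0, 0],
    [0, 0, 0],
    [0, 0, 0],
    [0, 0, 0],
    [0, 0, 0],
    [0, 0, 0],
    [0, 0, 0],
    [0, 0, 0],
    [0, 0, 0],
  ],
)

```text
time_s: 23.58
tcp_pos: [0.6561, 0.0577, 0.2152]
eef_rot: [-180.0, -0.0, -96.3]
contact_force: [0.3, 0.2, 0.2]
gripper_width: 0.0004
gripper_force: 0.0
```

```bash
python3 - <<'E'
from h import *
s=r.get_state(); print(s['tcp_pos'],s['contact_force'])
c=pickle.load(open('t8.pkl','rb')); print(px2w(c,(245+234/5,125+152/5),.182))
cap('scene','s9')
i=cv2.imread('pics/s9.png')[220:380,215:375]
cv2.imwrite('pics/c9.png',cv2.resize(i,(600,600),interpolation=cv2.INTER_CUBIC))
E
```

```text
[0.65607616 0.05765448 0.21519735] [0.32654431 0.20934799 0.24444728]
[0.65409961 0.0556817  0.182     ]
```

View pics/c9.png

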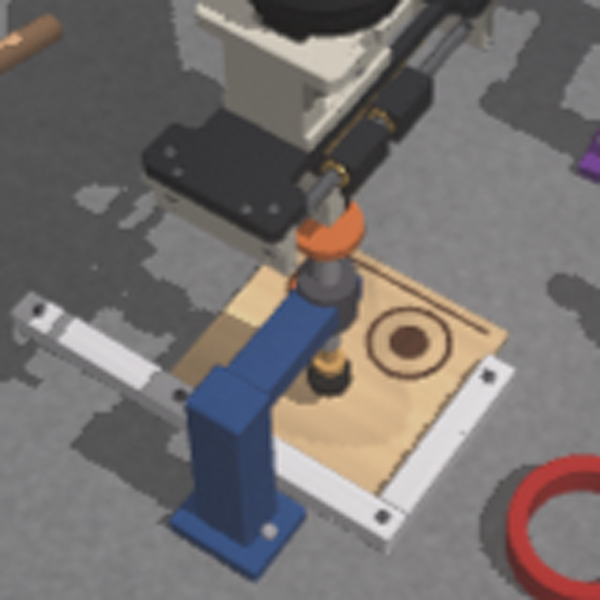

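The fingertips are centred over the orange knob, at about (330,215) in the crop. Now I'll descend and feel for the knob.

Call:
arm_command(
  travel=[
    [-0.003, -0.003, -0.008],
    [-0.003, -0.003, -0.016],
    [-0.003, -0.003, -0.022],
    [-0.003, -0.003, -0.026],
    [-0.003, -0.003, -0.03],
    [-0.003, -0.003, -0.034],
    [-0.003, -0.003, -0.034],
  ],
  delta_rot=[
    [0, 0, 0],
    [0, 0, 0],
    [0, 0, 0],
    [0, 0, 0],
    [0, 0, 0],
    [0, 0, 0],
    [0, 0, 0],
  ],
)

```text
time_s: 24.5
tcp_pos: [0.6544, 0.0565, 0.1985]
eef_rot: [-180.0, 0.0, -96.3]
contact_force: [-1.7, 1.5, 5.6]
gripper_width: 0.0004
gripper_force: 2.7
```

Call:
arm_command(
  travel=[
    [0, 0, -0.002],
    [0, 0, -0.004],
    [0, 0, -0.004],
  ],
  delta_rot=[
    [0, 0, 0],
    [0, 0, 0],
    [0, 0, 0],
  ],
)

```text
time_s: 24.88
tcp_pos: [0.6544, 0.0565, 0.1969]
eef_rot: [-179.9, 0.0, -96.3]
contact_force: [-3.1, 1.2, 7.7]
gripper_width: 0.0004
gripper_force: 3.8
```

Call:
arm_command(
  travel=[
    [0, 0, -0.002],
    [0, 0, -0.004],
    [0, 0, -0.004],
  ],
  delta_rot=[
    [0, 0, 0],
    [0, 0, 0],
    [0, 0, 0],
  ],
)

```text
time_s: 25.25
tcp_pos: [0.6544, 0.0565, 0.1949]
eef_rot: [-179.9, 0.0, -96.3]
contact_force: [-3.8, 1.3, 7.6]
gripper_width: 0.0006
gripper_force: 3.8
```

Call:
arm_command(
  travel=[
    [0, 0, -0.002],
    [0, 0, -0.004],
    [0, 0, -0.004],
  ],
  delta_rot=[
    [0, 0, 0],
    [0, 0, 0],
    [0, 0, 0],
  ],
)

```text
time_s: 25.62
tcp_pos: [0.6544, 0.0565, 0.1929]
eef_rot: [-179.9, 0.0, -96.3]
contact_force: [-4.8, 0.4, 7.8]
gripper_width: 0.0006
gripper_force: 3.8
```

Call:
arm_command(
  travel=[
    [0, 0, -0.002],
    [0, 0, -0.004],
    [0, 0, -0.004],
  ],
  delta_rot=[
    [0, 0, 0],
    [0, 0, 0],
    [0, 0, 0],
  ],
)

```text
time_s: 26.0
tcp_pos: [0.6544, 0.0565, 0.1909]
eef_rot: [-179.9, 0.0, -96.3]
contact_force: [-3.3, 0.7, 7.5]
gripper_width: 0.0003
gripper_force: 3.8
```

Call:
arm_command(
  travel=[
    [0, 0, -0.002],
    [0, 0, -0.004],
    [0, 0, -0.004],
  ],
  delta_rot=[
    [0, 0, 0],
    [0, 0, 0],
    [0, 0, 0],
  ],
)

```text
time_s: 26.38
tcp_pos: [0.6544, 0.0565, 0.1889]
eef_rot: [-179.9, 0.0, -96.3]
contact_force: [-3.9, 1.1, 6.9]
gripper_width: 0.0
gripper_force: 3.8
```

Call:
arm_command(
  travel=[
    [0, 0, -0.002],
    [0, 0, -0.004],
    [0, 0, -0.004],
  ],
  delta_rot=[
    [0, 0, 0],
    [0, 0, 0],
    [0, 0, 0],
  ],
)

```text
time_s: 26.75
tcp_pos: [0.6544, 0.0566, 0.1869]
eef_rot: [-179.9, 0.0, -96.3]
contact_force: [-3.6, 0.3, 7.3]
gripper_width: 0.0004
gripper_force: 3.8
```

Call:
arm_command(
  travel=[
    [0, 0, -0.002],
    [0, 0, -0.004],
    [0, 0, -0.004],
  ],
  delta_rot=[
    [0, 0, 0],
    [0, 0, 0],
    [0, 0, 0],
  ],
)

```text
time_s: 27.12
tcp_pos: [0.6544, 0.0566, 0.1849]
eef_rot: [-179.9, 0.0, -96.3]
contact_force: [-3.7, 1.4, 7.1]
gripper_width: 0.0007
gripper_force: 3.8
```

Call:
arm_command(
  travel=[
    [0, 0, -0.002],
    [0, 0, -0.004],
    [0, 0, -0.004],
  ],
  delta_rot=[
    [0, 0, 0],
    [0, 0, 0],
    [0, 0, 0],
  ],
)

```text
time_s: 27.5
tcp_pos: [0.6544, 0.0565, 0.1829]
eef_rot: [-179.9, 0.0, -96.3]
contact_force: [-2.7, -0.2, 7.2]
gripper_width: 0.0005
gripper_force: 3.8
```

Call:
arm_command(
  travel=[
    [0, 0, -0.002],
    [0, 0, -0.004],
    [0, 0, -0.004],
  ],
  delta_rot=[
    [0, 0, 0],
    [0, 0, 0],
    [0, 0, 0],
  ],
)

```text
time_s: 27.88
tcp_pos: [0.6544, 0.0565, 0.1809]
eef_rot: [-179.9, 0.0, -96.3]
contact_force: [-3.0, 1.2, 6.8]
gripper_width: 0.0003
gripper_force: 3.8
```

Call:
arm_command(
  travel=[
    [0, 0, -0.002],
    [0, 0, -0.004],
    [0, 0, -0.004],
  ],
  delta_rot=[
    [0, 0, 0],
    [0, 0, 0],
    [0, 0, 0],
  ],
)

```text
time_s: 28.25
tcp_pos: [0.6544, 0.0565, 0.1789]
eef_rot: [-179.9, 0.0, -96.3]
contact_force: [-3.8, 0.2, 8.1]
gripper_width: 0.0003
gripper_force: 3.8
```

Call:
arm_command(
  travel=[
    [0, 0, -0.002],
    [0, 0, -0.004],
    [0, 0, -0.004],
  ],
  delta_rot=[
    [0, 0, 0],
    [0, 0, 0],
    [0, 0, 0],
  ],
)

```text
time_s: 28.62
tcp_pos: [0.6544, 0.0566, 0.1769]
eef_rot: [-179.9, 0.0, -96.3]
contact_force: [-2.9, 1.1, 7.7]
gripper_width: 0.001
gripper_force: 3.8
```

Call:
arm_command(
  travel=[
    [0, 0, -0.002],
    [0, 0, -0.004],
    [0, 0, -0.004],
  ],
  delta_rot=[
    [0, 0, 0],
    [0, 0, 0],
    [0, 0, 0],
  ],
)

```text
time_s: 29.0
tcp_pos: [0.6544, 0.0565, 0.1749]
eef_rot: [-179.9, 0.0, -96.3]
contact_force: [-3.2, 0.1, 8.4]
gripper_width: 0.0006
gripper_force: 3.9
```

Call:
arm_command(
  travel=[
    [0, 0, -0.002],
    [0, 0, -0.004],
    [0, 0, -0.004],
  ],
  delta_rot=[
    [0, 0, 0],
    [0, 0, 0],
    [0, 0, 0],
  ],
)

```text
time_s: 29.38
tcp_pos: [0.6544, 0.0565, 0.1732]
eef_rot: [-179.9, 0.0, -96.3]
contact_force: [-5.5, 0.2, 9.2]
gripper_width: 0.0003
gripper_force: 4.9
```

Call:
arm_command(
  travel=[
    [0, 0, -0.002],
    [0, 0, -0.003],
    [0, 0, -0.003],
    [0, 0, -0.003],
  ],
  delta_rot=[
    [0, 0, 0],
    [0, 0, 0],
    [0, 0, 0],
    [0, 0, 0],
  ],
)

```text
time_s: 29.88
tcp_pos: [0.6544, 0.0565, 0.1722]
eef_rot: [-179.9, 0.0, -96.3]
contact_force: [-5.4, 1.0, 11.8]
gripper_width: 0.0003
gripper_force: 6.0
```

Call:
arm_command(
  travel=[
    [0, 0, -0.0014],
    [0, 0, -0.0014],
    [0, 0, -0.0014],
  ],
  delta_rot=[
    [0, 0, 0],
    [0, 0, 0],
    [0, 0, 0],
  ],
)

```text
time_s: 30.25
tcp_pos: [0.6544, 0.0565, 0.1716]
eef_rot: [-179.9, 0.0, -96.3]
contact_force: [-6.6, 0.6, 13.1]
gripper_width: 0.0006
gripper_force: 6.4
```

The hold is about 5 N: pad force rose 3.8→6.4, knob force about +5 N and travel past contact about 3.3 mm. I'll retreat straight up and check that nothing moved by image code.

Call:
arm_command(
  travel=[
    [0, 0, 0.01],
    [0, 0, 0.03],
    [0, 0, 0.08],
    [0, 0, 0.16],
    [-0.05, -0.1, 0.18],
    [-0.1, -0.2, 0.18],
    [-0.15, -0.3, 0.18],
    [-0.2, -0.4, 0.18],
    [-0.25, -0.5, 0.18],
    [-0.3, -0.6, 0.18],
    [-0.35, -0.7, 0.18],
    [-0.37, -0.8, 0.18],
    [-0.37, -0.8, 0.18],
    [-0.37, -0.8, 0.18],
  ],
  delta_rot=[
    [0, 0, 0],
    [0, 0, 0],
    [0, 0, 0],
    [0, 0, 0],
    [0, 0, 0],
    [0, 0, 0],
    [0, 0, 0],
    [0, 0, 0],
    [0, 0, 0],
    [0, 0, 0],
    [0, 0, 0],
    [0, 0, 0],
    [0, 0, 0],
    [0, 0, 0],
  ],
)

```text
time_s: 32.0
tcp_pos: [0.4692, -0.3437, 0.2594]
eef_rot: [180.0, 0.0, -96.4]
contact_force: [-0.0, 0.6, 0.3]
gripper_width: 0.0003
gripper_force: 0.0
```

```bash
python3 - <<'E'
from h import *
s=r.get_state(); print(s['tcp_pos'],s['contact_force'])
cap('top','t10')
a=cv2.imread('pics/t8.png',0); b=cv2.imread('pics/t10.png',0)
T=a[185:218,262:332]
for im in(a,b): # plaque's rings, subpixel shift
    print(cv2.phaseCorrelate(T.astype('f4'),im[185:218,262:332].astype('f4')))
d=cv2.absdiff(a,b)>40; v,u=np.nonzero(d[100:270,150:480]); print(d[100:270,150:480].sum(),(u.min()+150,u.max()+150,v.min()+100,v.max()+100) if len(u) else '')
E
```

```text
[ 0.469178   -0.34367821  0.25941764] [-0.00498106  0.58601757  0.30397462]
((0.0, 0.0), 1.0)
((-0.004814380320290468, 0.0062073544191783014), 0.9977320868889858)
1619 (np.int64(281), np.int64(479), np.int64(103), np.int64(269))
```

The plaque has not moved since the flush view (shift under 0.01 px), and the robot is clear. Handing in.

```bash
python3 -c "
from h import *
print(close_job())"
```

```text
the job is handed in; nothing more can be done
None
```

The job is handed in, though no verdict came back: the plaque sits flush in the jig corner, the clamp pad holds it with about 5 N (estimated from the wrist and finger forces), and the robot is clear; I viewed 11 pictures, one over the limit of 10.

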